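# Change the cast on the tilted cast stand

### The arm

A 7-joint arm with a two-finger parallel gripper is mounted at the origin on the work surface. World frame = base frame: x ahead of the robot, y to its left, z up, the work surface at z = 0. Lengths are in mm, angles in rad, forces in N, time in s.
With the tool pointing down it reaches from about 400 to 875 mm from the base axis. Payload 4.4 kg.
Tool frame: the origin (TCP) lies on the centre line of the jaws, within the pads' length; the fingertips stand 8 mm ahead of it and the grasp point (between the pads) lies 11 mm behind it (arm.tips_ahead is the distance from the TCP to the fingertips, in mm); z points along the fingers, y is the direction in which the jaws open and shut (so a half turn about z gives the same grasp; the last joint's range is limited). The gripper opens to 85 mm and grips with 20 to 120 N. Pads are 22 mm wide; open, the fingers measure 114 mm over their backs; the gripper's body (76 mm by 85 mm) begins 54 mm behind the grasp point. The pads swing forward as they close: fully open they stand 13 mm farther back than shut.
Start: joints at [-1.264, 0.628, 0.038, 1.517, -0.027, 0.996, -0.02], TCP at [236.724, 605.376, 239.313] pointing down, gripper open.
Joint ranges: [-3.06, 3.06], [-0.37, 2.12], [-1.25, 1.32], [0.18, 2.47], [-1.1, 4.24], [0.23, 1.98], [-2.94, 2.94]. Speed limits (rad/s): [2.57, 2.57, 3.14, 3.14, 3.14, 3.14, 3.14].

### API

Orientations are given as a unit quaternion [x, y, z, w].
In Python, from station import arm, vision gives the robot as it stands.
- The arm moves only by the tool jog_arm, never from a script. Its argument "motion" is a list of rows, each an object with "claw": the opening, from 0 (shut) to 1 (fully open); "linear": the shift along the tool's x, y, z in units of 30 mm (1.0 is 30 mm), a list of three; "turn": the turn, a rotation vector about the tool's x, y, z in units of 6 degrees (1.0 is 6 degrees), a list of three. A call has exactly 8 rows; each row is the pose to reach, as a shift and turn from the pose commanded when the call began, along the tool's axes at that moment; what a row does not reach only later rows make up. A row lasts 1/10 s, in which the tool goes at most 50 mm and 8.59 degrees, less where a joint would pass 70% of its speed; a pose out of reach is approached as far as the arm can. A call with a gripper value outside its range is refused whole. The fingers move at their own pace and stop on an object; the grip force is fixed at half the most. Time passes only in rows, so rows that repeat a pose let the fingers close, or fill a call up. It gives the time, the measured TCP pose, the force and the opening at its end, in the units of the state.
- arm.sense(): the state, without advancing time (a new reading comes with each control period).
- vision.capture(name): name is "scene" or "top" or "wrist"; returns a dict with "color" (384x512x3 uint8, red, green, blue), "fx", "fy", "cx", "cy" (pixels), "R" (3x3) and "t" (3): a world point X has camera coordinates R X + t. Camera axes: x right, y down, z forward; pixel columns grow to the right and rows downward; lengths in mm; the calibration is good to about 2 mm. The wrist camera is an equidistant fisheye: a pixel r from the principal point sees the ray r / f radians off the axis. A picture is of the moment at which its call begins. There is no depth.
- arm.job_done(): hands the job in, once; it reports no verdict.
The state is a dict: "clock": time; "qpos": joint angles; "dq": joint speeds; "effort": joint torques, N m; "eef_pos": TCP position; "eef_rot": TCP orientation; "contact_force": force on the tool from outside, world axes, zero at the start; "ft_torque": the same for the moment, N m; "width": finger opening in mm.
Only numpy, scipy, OpenCV 4.12 (cv2) and the standard library are available. Lean on these libraries where they do the work, as an engineer would, in place of code of your own. Each camera call takes 0.05 s, during which the arm holds its last target. There are 200 camera calls.

### The job

Take the broken tan dental cast off the tilted stand and drop it into the red scrap box. Then load the mint cast in its place, gently: push the sprung red jaw back with it, lay it flat and centred on the narrow sloping bed with its front teeth down the slope, and leave it clamped between the jaw and the lip. Do not disturb the other things on the bench.

Things in the scene. Friction and masses are not known exactly. Their poses are not given: they have to be found in the camera images.
- new_cast: Mint, whole dental cast: flat stone base 20 mm high, teeth above it, 34 mm in all, about 120 g. Base 50 mm long (x), flat heel at x=+25 mm; 56 mm wide (y) from x=-13 to +25, 40 mm wide at the blunt front end, x=-25 to -13. Origin: centre of underside; x from front teeth to heel, z up. Starts teeth up on the bench.
- old_cast: Tan, front teeth missing, dental cast: flat stone base 20 mm high, teeth above it, 34 mm in all, about 120 g. Base 50 mm long (x), flat heel at x=+25 mm; 56 mm wide (y) from x=-13 to +25, 40 mm wide at the blunt front end, x=-25 to -13. Origin: centre of underside; x from front teeth to heel, z up. Starts clamped in the stand, front teeth down the slope.
- new_cast_grip (a point): point to grip the mint cast: 4 mm heel-ward of its centre, 20 mm above its underside (top of the base); pinch the 56 mm width along the cast's y
- old_cast_grip (a point): the same point on the tan cast
- new_cast_front (a point): middle of the front end of the mint cast's base, x=-25 mm, 10 mm above its underside
- stand: cast stand, bolted down: dark steel foot 100 x 90 x 12 mm and a column. Origin: centre of the foot's underside. On top, 90 mm up, it carries a narrow bed (aluminium, 34 mm wide, so a cast overhangs it at both sides), tilted 0.40 rad about the stand's y: it rises towards the stand's +x
- seat (a point): centre of the place for a cast, on the bed's surface (about 110 mm above the bench): x up the slope, y across the bed, z normal to it. A fixed dark lip, 5 mm high, crosses the low end, its face at x=-25 mm; the red sprung jaw is at the high end. The bed runs from x=-31 to +70 mm; an end block 14 mm high stands at x=64 to 70 mm
- jaw (a joint): red sprung jaw, m: 0 fully out, when its flat face (17 mm high above the bed, 34 mm wide) stands at seat x=+17 mm, only 42 mm from the lip; the value is how far it is pushed back up the slope, at most 0.015. A spring drives it down the slope with 3 N at 0, and 0.35 N more per mm. With a 50 mm cast clamped it reads about 0.008
- scrap_box: open red plastic box, bolted down, 170 (x) x 190 (y) x 85 mm high, walls and floor 5 mm. Origin: centre of the underside
- tub: bystander: small pale jar with white lid, 56 mm across, 40 mm high; origin at its underside
- wax: bystander: pink block of modelling wax 50 x 34 x 22 mm; origin at its underside
- articulator: bystander: black articulator with mounted plaster models, 100 x 90 x 110 mm; origin at its underside
- flask: bystander: pale water bottle with blue cap, 66 mm across, 190 mm high; origin at its underside
- bowl: bystander: green mixing bowl, 110 mm across, 60 mm high; origin at its underside
- spatula: bystander: spatula lying on the bench
- handpiece: bystander: steel handpiece, a round rod 20 mm thick and 130 mm long lying on the bench
Mind the look-alikes: they are no part of the job. Of the things that look like the old_cast, the larger one is meant. Leave any purple look-alike of the stand alone.

How it is judged (in metres and radians):
On the way:
1. the tan cast lies in the scrap box, released (x of old_cast in the frame of scrap_box between -0.08 and 0.08 m and y of old_cast in the frame of scrap_box between -0.09 and 0.09 m and z of old_cast in the frame of scrap_box below 0.06 m and contact force between the fingers and old_cast below 0.05 N), for 0.2 s.
At the end, for the whole second after the job is handed in: Tan cast in the scrap box. Mint cast on the bed: within 2.5 mm of the seat along the slope and in height, 6 mm across, flat within 0.06 rad, square within 0.12 rad, front teeth down the slope, holding the jaw back 6 to 10.5 mm. Both released and still (all of step 1 and x of new_cast in the frame of seat between -0.0025 and 0.0025 m and y of new_cast in the frame of seat between -0.006 and 0.006 m and z of new_cast in the frame of seat between -0.0025 and 0.0025 m and angle between the z axis of new_cast and the z axis of seat, either way round below 0.06 rad and angle between the x axis of new_cast and the x axis of seat, either way round below 0.12 rad and x of new_cast_front in the frame of seat below -0.015 m and value of joint jaw between 0.006 and 0.0105 m and linear speed of each of new_cast, old_cast below 0.02 m/s); the robot touches nothing.
It fails at once if a bystander is shifted by more than 20 mm (distance of any of tub, wax, articulator, flask, bowl, spatula, handpiece from where it was at the start of the episode above 0.02 m).
It fails at once if the mint cast is dropped or rammed on the stand (contact force above 40 N) (contact force between new_cast and stand above 40 N).
It also fails if it takes over 61 s, if anything falls off the work surface, if the arm or the gripper's body presses on something with over 40 N, if the wrist force passes 120 N, or if a joint passes its speed limit or range.

## Working session

There is one attempt and no reset: what is moved stays moved. The work goes in short steps, Python scripts to look and compute and a tool call to move; the robot and the scene stay as the last step left them, time stands still between calls to the robot, and variables do not carry over. Pictures are saved under pics/ and viewed, on a budget of 10 in all, crops included, one or two more only if the job needs it, and the job is handed in when it is done.

Besides the shell and the picture viewer there is one more tool, called after "Call:" by a JSON object that holds its "api" and its "payload", one argument or row to a line. jog_arm: Moves the arm, as the interface text tells. Its arguments: {"type":"object","properties":{"motion":{"type":"array","items":{"type":"object","properties":{"claw":{"type":"number"},"linear":{"type":"array","items":{"type":"number"}},"turn":{"type":"array","items":{"type":"number"}}}}}},"required":["motion"]}

```bash
ls; mkdir -p pics; python3 - <<'E'
from station import arm, vision
import cv2,numpy as np,pickle
s=arm.sense();print(s)
for n in("scene","top"):
    c=vision.capture(n);pickle.dump(c,open(f"{n}0.pkl","wb"));print(n,c["fx"],c["fy"],c["cx"],c["cy"],np.round(c["R"],4).tolist(),np.round(c["t"],1))
    cv2.imwrite(f"pics/{n}0.png",cv2.resize(c["color"][:,:,::-1],(800,600),interpolation=cv2.INTER_CUBIC))
E
```

```text
pics
{'clock': 0.0, 'qpos': array([-1.26382413,  0.62936311,  0.0384155 ,  1.51837165, -0.02697673,
        0.99628225, -0.01999741]), 'dq': array([-0.00166471, -0.00086772, -0.00085944,  0.00042795, -0.00091684,
       -0.00069118,  0.00032734]), 'effort': array([ 3.31291776e-04, -5.63402796e+01,  1.22558031e+00, -1.93439358e+01,
        1.08412243e-02,  1.05914733e-02,  3.62030939e-07]), 'eef_pos': array([236.47234393, 604.80583813, 238.37641731]), 'eef_rot': array([ 1.85290753e-01,  9.82683279e-01, -9.39663387e-04, -1.61895857e-04]), 'contact_force': array([-0.27084863, -0.24380934,  0.31315777]), 'ft_torque': array([0.01334648, 0.02983618, 0.03438499]), 'width': 85.2151499519324}
scene 437.70958701496625 437.70958701496625 260.0199561440724 191.83891414273796 [[-0.711, 0.703, 0.0175], [0.4805, 0.5038, -0.7178], [-0.5135, -0.5019, -0.696]] [ 371.9 -188.4 1633.4]
top 395.7495311703929 395.7495311703929 253.32435403852946 196.43526486153525 [[-0.0244, -0.9997, 0.0054], [-0.9798, 0.0228, -0.1985], [0.1983, -0.0101, -0.9801]] [  23.7  566.4 1282.5]
```

View pics/scene0.png

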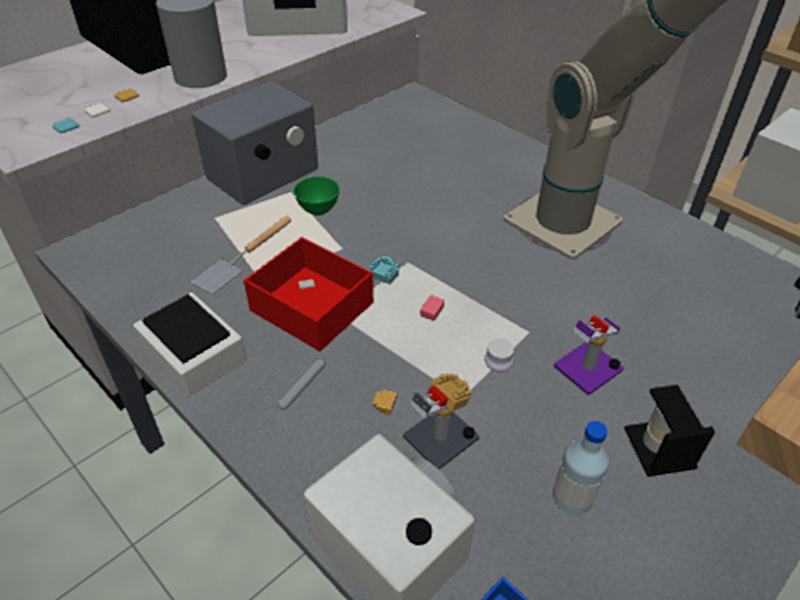

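View pics/top0.png

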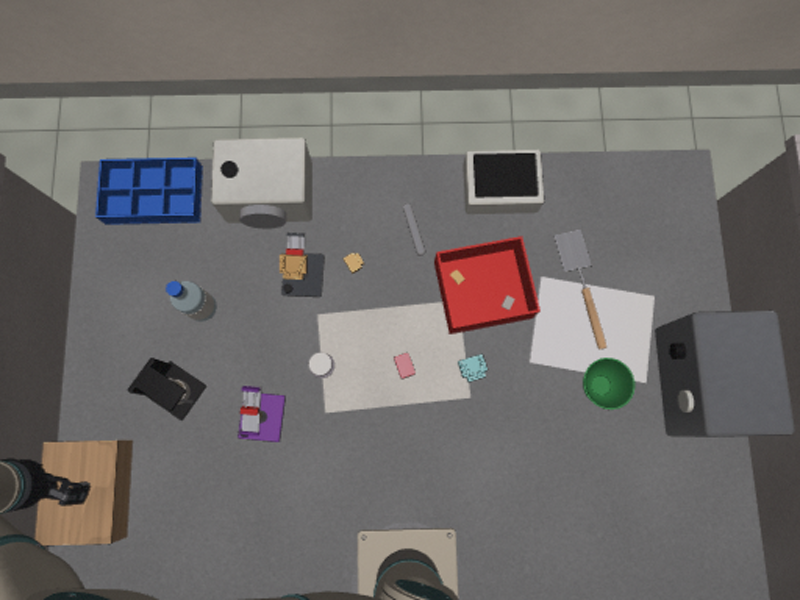

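The scene view shows the dark stand with the tan cast at (447,395), and the top view shows it at (293,262). In the top view, the other things that could be confused with it are:
- **Small tan piece:** (354,261), a look-alike.
- **Tan chip:** (457,277), in the box.
- **Purple stand:** (262,412), a look-alike.
- **Mint cast:** (472,367). There is no second mint piece on the bench.
- **Red box:** (487,285).

I choose the larger tan cast on the dark stand and will check it in a close crop.

```bash
cat > h.py <<'E'
import numpy as np,cv2,pickle
def load(n): return pickle.load(open(n,"rb"))
def ray(c,uv):
    uv=np.asarray(uv,float); d=np.array([(uv[0]-c["cx"])/c["fx"],(uv[1]-c["cy"])/c["fy"],1])
    R=np.array(c["R"]);t=np.array(c["t"]); return -R.T@t, R.T@d
def plane(c,uv,z):
    o,d=ray(c,uv); return o+d*(z-o[2])/d[2]
def proj(c,X):
    p=np.array(c["R"])@np.asarray(X,float)+c["t"]; return np.array([c["fx"]*p[0]/p[2]+c["cx"],c["fy"]*p[1]/p[2]+c["cy"]])
def tri(c1,u1,c2,u2):
    o1,d1=ray(c1,u1);o2,d2=ray(c2,u2)
    s=np.linalg.lstsq(np.c_[d1,-d2],o2-o1,rcond=None)[0]
    a,b=o1+s[0]*d1,o2+s[1]*d2; return (a+b)/2,np.linalg.norm(a-b)
def mask(c,h0,h1,s0,v0=40):
    h=cv2.cvtColor(c["color"],cv2.COLOR_RGB2HSV); return cv2.inRange(h,(h0,s0,v0),(h1,255,255))
def blobs(m,amin=15):
    n,l,st,ce=cv2.connectedComponentsWithStats(m)
    return [(st[i].tolist(),ce[i].round(1).tolist()) for i in range(1,n) if st[i][4]>=amin]
E
python3 - <<'E'
from h import *
T=load("top0.pkl");S=load("scene0.pkl")
for n,c in(("top",T),("scene",S)):
    print(n,"tan",blobs(mask(c,10,22,120,90)));print("mint",blobs(mask(c,82,96,60,90)));print("red",blobs(mask(c,0,5,180,60)),blobs(mask(c,174,180,180,60)))
def crop(c,u,v,w=40,h=30): 
    return cv2.resize(c["color"][v-h:v+h,u-w:u+w,::-1],(400,300),interpolation=cv2.INTER_CUBIC)
k=.64
im=np.vstack([np.hstack([crop(T,192,168),crop(S,282,258)]),np.hstack([crop(T,302,235),crop(S,246,172)])])
cv2.imwrite("pics/crops.png",im)
E
```

```text
top tan [([179, 163, 17, 16, 204], [186.5, 169.9])]
mint [([294, 228, 18, 16, 182], [302.7, 235.1])]
red [([279, 152, 66, 57, 1343], [318.6, 177.2]), ([184, 159, 9, 4, 28], [187.9, 160.9]), ([279, 168, 6, 18, 30], [281.1, 176.1]), ([285, 196, 19, 16, 58], [292.4, 205.8]), ([154, 260, 11, 5, 36], [159.1, 262.2])] []
scene tan [([74, 57, 14, 8, 70], [80.4, 60.6]), ([157, 139, 29, 22, 59], [171.9, 149.8]), ([380, 217, 8, 3, 17], [383.6, 218.1]), ([276, 240, 25, 26, 332], [288.8, 249.9]), ([239, 250, 15, 15, 161], [245.8, 256.3]), ([472, 267, 22, 31, 226], [482.7, 282.3]), ([496, 276, 16, 34, 197], [505.4, 292.6])]
mint [([34, 76, 16, 9, 91], [41.4, 79.9]), ([236, 164, 19, 17, 195], [245.6, 171.2])]
red [([156, 152, 83, 73, 3476], [197.9, 187.0]), ([378, 202, 11, 11, 59], [383.2, 207.1]), ([274, 247, 12, 13, 75], [279.8, 253.0])] []
```

View pics/crops.png

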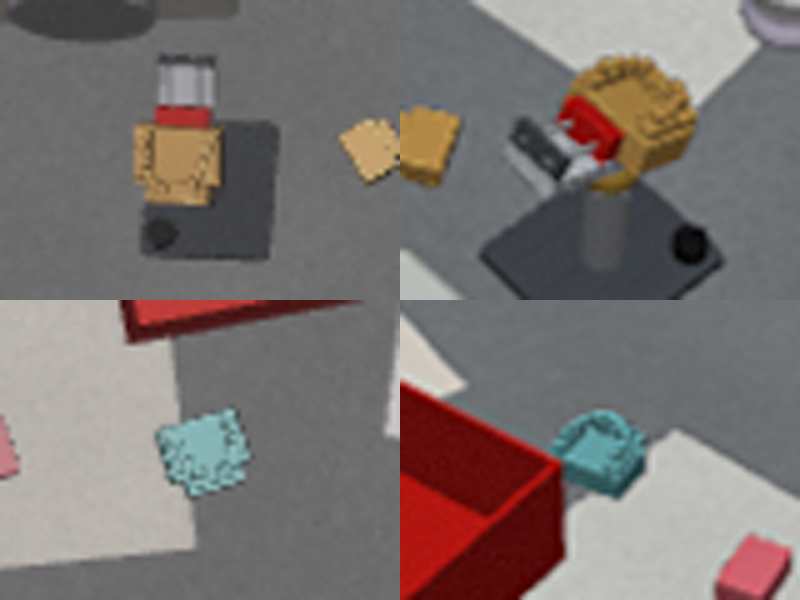

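The crops confirm the choice: the large tan cast with missing front teeth is clamped on the dark stand, with the jaw towards world +x. The mint cast is teeth up with its heel towards +x, yawed slightly to +y. Next I'll get numbers for both.

```bash
python3 - <<'E'
from h import *
T=load("top0.pkl");S=load("scene0.pkl")
g=lambda p,o:np.array(o)+np.array(p)/5.
# foot corners top (z=12)
F=[plane(T,g(p,(152,138)),12)[:2].round(1) for p in((278,122),(270,258),(142,255))];print("foot",F, "ctr",(F[0]+F[2])/2)
# jaw red strip & bed sides in top view: bed edges left (160,60)-(157,118?) ; jaw face top ~z 140
for p,z in(((160,62),138),((214,62),138),((156,107),140),((210,107),140),((135,125),127),((222,125),127),((148,198),117),((212,204),117)):
    print(p,z,plane(T,g(p,(152,138)),z)[:2].round(1))
print("tan tri",tri(T,(186.5,169.9),S,(288.8,249.9)))
print("mint tri",tri(T,(302.7,235.1),S,(245.6,171.2)))
m=mask(T,80,100,50,60);n,l,st,ce=cv2.connectedComponentsWithStats(m)
i=1+np.argmax(st[1:,4]);ys,xs=np.where(l==i)
P=np.array([plane(T,(x,y),28)[:2] for x,y in zip(xs,ys)])
r=cv2.minAreaRect(P.astype(np.float32));print("mint rect",r,P.mean(0))
m=mask(T,0,5,150,60)|mask(T,174,180,150,60);n,l,st,ce=cv2.connectedComponentsWithStats(m)
i=1+np.argmax(st[1:,4]);ys,xs=np.where(l==i)
P=np.array([plane(T,(x,y),85)[:2] for x,y in zip(xs,ys)]);print("box rect",cv2.minAreaRect(P.astype(np.float32)))
for nm,p,z in(("tub",(320,364),40),("wax",(404,364),22),("bottle",(175,290),190),("bowl",(609,383),60),("hand",(414,230),10),("artic",(165,385),110),("purple",(262,415),12)):print(nm,plane(T,np.array(p)*.64,z)[:2].round(0))
E
```

```text
foot [array([703.2, 169.4]), array([604.2, 175.2]), array([608.4, 264.9])] ctr [655.8  217.15]
(160, 62) 138 [708.1 232.4]
(214, 62) 138 [707.3 197.4]
(156, 107) 140 [677.1 234.3]
(210, 107) 140 [676.3 199.5]
(135, 125) 127 [669.2 250.1]
(222, 125) 127 [667.9 193.5]
(148, 198) 117 [622.6 242.8]
(212, 204) 117 [617.6 201.1]
tan tri (array([646.38583176, 225.39714676, 124.7446911 ]), np.float64(1.1193717558013134))
mint tri (array([ 436.41494025, -156.36186917,   16.68846728]), np.float64(1.273901142815301))
mint rect ((433.7651672363281, -154.10589599609375), (48.79794692993164, 55.23390579223633), 15.539044380187988) [ 434.98957479 -154.09469629]
box rect ((607.7755737304688, -182.72402954101562), (178.50169372558594, 197.52615356445312), 9.479052543640137)
tub [449. 176.]
wax [446.  -5.]
bottle [584. 442.]
bowl [ 392. -436.]
hand [756. -37.]
artic [406. 481.]
purple [344. 305.]
```

```bash
cat > mv.py <<'E'
import numpy as np
from scipy.spatial.transform import Rotation as Ro
from station import arm
def seatR(yaw,tilt=.4):  # columns seat x,y,z
    return Ro.from_euler('zy',[yaw,-tilt]).as_matrix()
def toolR(Rs): # tool z=-n, tool y = +seat y, tool x = -seat x
    return Rs@np.diag([-1,1,-1.])
def delta(pos,R,q=None,p=None):
    s=arm.sense(); R0=Ro.from_quat(s["eef_rot"] if q is None else q).as_matrix(); p0=s["eef_pos"] if p is None else p
    print("lin",np.round(R0.T@(np.array(pos)-p0)/30,3).tolist(),"turn",np.round(np.degrees(Ro.from_matrix(R0.T@R).as_rotvec())/6,3).tolist(),"t",s["clock"])
E
python3 - <<'E'
from mv import *
R=toolR(seatR(-.05)); delta([601,219,230],R); delta([420,420,300],R)
E
```

```text
lin [-15.999, -7.553, 0.296] turn [-0.821, -3.753, -3.038] t 0.1
lin [-7.94, -3.514, -2.044] turn [-0.821, -3.753, -3.038] t 0.1
```

Call:
{"api": "jog_arm", "payload": {
  "motion": [
    {"claw":1,"linear":[-7.94,-3.51,-2.04],"turn":[-0.82,-3.75,-3.04]},
    {"claw":1,"linear":[-7.94,-3.51,-2.04],"turn":[-0.82,-3.75,-3.04]},
    {"claw":1,"linear":[-7.94,-3.51,-2.04],"turn":[-0.82,-3.75,-3.04]},
    {"claw":1,"linear":[-7.94,-3.51,-2.04],"turn":[-0.82,-3.75,-3.04]},
    {"claw":1,"linear":[-7.94,-3.51,-2.04],"turn":[-0.82,-3.75,-3.04]},
    {"claw":1,"linear":[-7.94,-3.51,-2.04],"turn":[-0.82,-3.75,-3.04]},
    {"claw":1,"linear":[-16,-7.55,-0.7],"turn":[-0.82,-3.75,-3.04]},
    {"claw":1,"linear":[-16,-7.55,-0.7],"turn":[-0.82,-3.75,-3.04]}
  ]
}}

```text
clock: 0.9
eef_pos: [486.7, 346.9, 285.9]
eef_rot: [0.023, 0.98, 0.006, 0.199]
contact_force: [1.7, 0.1, 0.3]
width: 85.6
```

```bash
python3 - <<'E'
from mv import *
R=toolR(seatR(-.05)); delta([601,219,230],R);print(arm.sense()["eef_pos"])
E
```

```text
lin [-2.984, -4.136, 3.186] turn [0.032, 0.004, 0.017] t 0.9
[486.74597314 346.93696049 285.86915807]
```

Call:
{"api": "jog_arm", "payload": {
  "motion": [
    {"claw":1,"linear":[-2.98,-4.14,3.0],"turn":[0,0,0]},
    {"claw":1,"linear":[-2.98,-4.14,3.0],"turn":[0,0,0]},
    {"claw":1,"linear":[-2.98,-4.14,3.0],"turn":[0,0,0]},
    {"claw":1,"linear":[-2.98,-4.14,3.0],"turn":[0,0,0]},
    {"claw":1,"linear":[-2.98,-4.14,3.0],"turn":[0,0,0]},
    {"claw":1,"linear":[-2.98,-4.14,3.0],"turn":[0,0,0]},
    {"claw":1,"linear":[-2.98,-4.14,3.0],"turn":[0,0,0]},
    {"claw":1,"linear":[-2.98,-4.14,3.0],"turn":[0,0,0]}
  ]
}}

```text
clock: 1.7
eef_pos: [597.2, 220.6, 235.4]
eef_rot: [0.023, 0.98, 0.006, 0.199]
contact_force: [-0.3, -0.3, -0.0]
width: 85.4
```

```bash
cat >> h.py <<'E'
def fray(c,uv):
    d=np.array([uv[0]-c["cx"],uv[1]-c["cy"]]);r=np.hypot(*d);th=r/c["fx"]
    v=np.array([*(d/r*np.sin(th)),np.cos(th)]) if r>0 else np.array([0,0,1.])
    R=np.array(c["R"]);return -R.T@np.array(c["t"]),R.T@v
def fproj(c,X):
    p=np.array(c["R"])@np.asarray(X,float)+c["t"];r=np.hypot(p[0],p[1]);th=np.arctan2(r,p[2])
    return np.array([c["cx"]+c["fx"]*th*p[0]/r,c["cy"]+c["fx"]*th*p[1]/r])
def fplane(c,uv,o,n):
    a,d=fray(c,uv);return a+d*np.dot(np.array(o)-a,n)/np.dot(d,n)
E
python3 - <<'E'
from h import *
from station import vision,arm
c=vision.capture("wrist");pickle.dump(c,open("w1.pkl","wb"))
print(arm.sense()["eef_pos"],arm.sense()["eef_rot"],c["fx"],c["cx"],c["cy"],-np.array(c["R"]).T@c["t"],np.round(c["R"],3).tolist())
cv2.imwrite("pics/w1.png",cv2.resize(c["color"][:,:,::-1],(800,600),interpolation=cv2.INTER_CUBIC))
E
```

```text
[597.3280535  220.48854298 235.43478277] [0.02326732 0.97974457 0.00636557 0.1987931 ] 297.3186396354542 253.1945142974964 194.2005034961361 [473.48227257 223.89519444 328.30868363] [[0.042, 0.999, 0.021], [0.759, -0.045, 0.649], [0.649, -0.011, -0.76]]
```

View pics/w1.png

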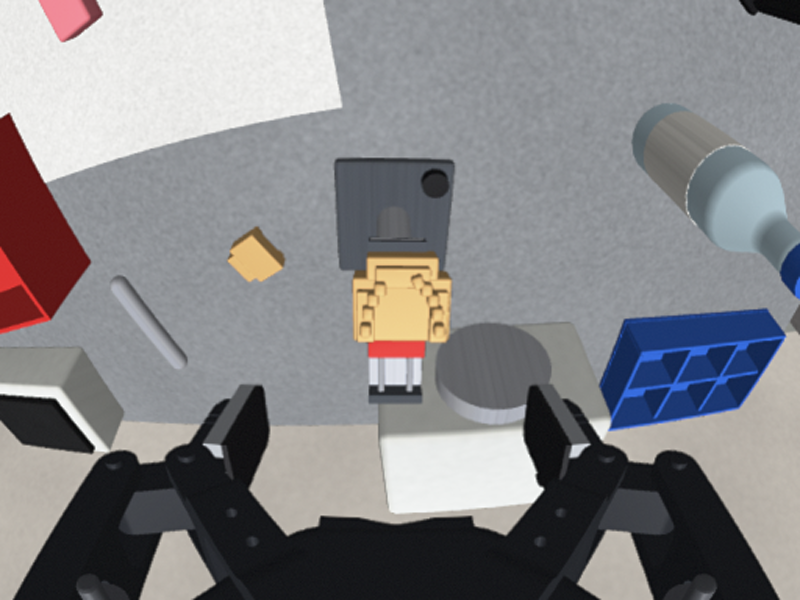

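The wrist view shows the tan cast front up in the image: front edge at row 254, columns 368–438; heel at row ~342, columns 356–450. The red jaw is at rows 342–357, the lip is at (397,240), and the small look-alike at (255,255) stays clear.

```bash
python3 - <<'E'
from h import *; from mv import seatR
c=load("w1.pkl");T=load("top0.pkl");k=.64
Rs=seatR(-.05);o0=np.array([656,217,110.]);n=Rs[:,2]
def L(uv,z): return np.round(Rs.T@(fplane(c,np.array(uv)*k,o0+n*z,n)-o0),1)
for nm,uv,z in(("frontL",(368,254),20),("frontR",(438,254),20),("heelL",(356,342),20),("heelR",(450,342),20),("sideL",(354,276),20),("sideR",(451,276),20),("jawtopback L",(369,357),17),("jawR",(425,357),17),("endL",(370,404),0),("endR",(421,404),0),("endtopL",(370,387),14),("endtopR",(421,387),14),("lipL",(369,240),0),("lipR",(425,240),0)):print(nm,L(uv,z))
ns=np.array([0,0,1.])
for uv in((336,159),(454,160),(340,270)):print("foot",fplane(c,np.array(uv)*k,[0,0,12],ns).round(1))
m=mask(c,10,22,90,90);print(blobs(m,100))
# triangulate corners wrist vs top: jaw far end block corners and heel corners
def tr(uw,ut):
    o1,d1=fray(c,np.array(uw)*k);o2,d2=ray(T,np.array([152,138])+np.array(ut)/5.)
    s=np.linalg.lstsq(np.c_[d1,-d2],o2-o1,rcond=None)[0];a,b=o1+s[0]*d1,o2+s[1]*d2;p=(a+b)/2
    return p.round(1),round(np.linalg.norm(a-b),1),(Rs.T@(p-o0)).round(1)
print("heelL",tr((356,342),(222,125)),"heelR",tr((450,342),(135,125)),"endL",tr((370,387),(216,57)),"endR",tr((421,387),(160,57)))
print("front",tr((368,254),(212,204)),tr((438,254),(148,198)))
E
```

```text
frontL [-32.  -11.7  20. ]
frontR [-32.2  27.1  20. ]
heelL [ 20.5 -19.5  20. ]
heelR [20.4 35.8 20. ]
sideL [-19.5 -19.7  20. ]
sideR [-19.6  34.8  20. ]
jawtopback L [ 31.4 -12.2  17. ]
jawR [31.4 21.5 17. ]
endL [ 73.9 -13.2   0. ]
endR [73.8 21.1  0. ]
endtopL [ 53.4 -12.1  14. ]
endtopR [53.4 19.8 14. ]
lipL [-36.5 -12.1   0. ]
lipR [-36.6  21.1   0. ]
foot [603.  181.6  12. ]
foot [608.2 267.6  12. ]
foot [703.7 173.7  12. ]
[([146, 145, 36, 35, 785], [163.0, 163.9]), ([226, 161, 63, 58, 3287], [256.5, 190.9])]
heelL (array([666.7, 194.4, 134.2]), np.float64(4.1), array([ 20.4, -21.6,  18.2])) heelR (array([665.7, 249.6, 139.5]), np.float64(3.6), array([18.8, 33.6, 23.3])) endL (array([713.8, 199. , 130.6]), np.float64(3.8), array([ 62.1, -15. ,  -3.5])) endR (array([713.1, 233.9, 133.7]), np.float64(1.5), array([60.9, 20. , -0.4]))
front (array([620.7, 204.4, 109.9]), np.float64(5.0), array([-31.9, -14.2,  13.7])) (array([625.1, 245.4, 108.4]), np.float64(2.2), array([-30.5,  26.9,  10.6]))
```

```bash
python3 - <<'E'
from h import *; from scipy.spatial.transform import Rotation as Ro
c=load("w1.pkl");R=Ro.from_quat([0.02326732,0.97974457,0.00636557,0.1987931]).as_matrix();p=np.array([597.33,220.49,235.43])
for q in([0,0,0],[0,0,-60],[0,0,-100],[0,0,60],[0,0,110],[0,0,130],[11,42.5,-5],[11,-42.5,-5],[-11,42.5,-5],[-11,-42.5,-5]):print(q,(fproj(c,p+R@np.array(q))/.64).round(1))
print("cam in tool",(R.T@(-np.array(c["R"]).T@c["t"]-p)).round(1),"axes\n",(R.T@np.array(c["R"]).T).round(3))
E
```

```text
[0, 0, 0] [395.2 405.9]
[0, 0, -60] [394.9 538.4]
[0, 0, -100] [394.5 700.5]
[0, 0, 60] [395.4 338.5]
[0, 0, 110] [395.5 304.6]
[0, 0, 130] [395.5 294.4]
[11, 42.5, -5] [528.2 381.6]
[11, -42.5, -5] [262.3 381.2]
[-11, 42.5, -5] [520.2 438.5]
[-11, -42.5, -5] [270.2 438.2]
cam in tool [ 7.790e+01  1.000e-01 -1.338e+02] axes
 [[ 0.001 -0.953 -0.302]
 [ 1.     0.001 -0.   ]
 [ 0.    -0.302  0.953]]
```

The rotation helper used extrinsic angles, which is a small roll error. I'll fix it and repeat the measurement.

```bash
sed -i "s/'zy'/'ZY'/" mv.py; python3 - <<'E'
from h import *; from mv import *
c=load("w1.pkl");k=.64
Rs=seatR(-.05);o0=np.array([656,217,110.]);n=Rs[:,2]
def L(uv,z): return np.round(Rs.T@(fplane(c,np.array(uv)*k,o0+n*z,n)-o0),1)
for nm,uv,z in(("frontL",(368,254),20),("frontR",(438,254),20),("heelL",(356,342),20),("heelR",(450,342),20),("sideL",(354,276),20),("sideR",(451,276),20),("jawtopback L",(369,357),17),("jawR",(425,357),17),("endtopL",(370,387),14),("endtopR",(421,387),14),("lipL",(369,240),0),("lipR",(425,240),0)):print(nm,L(uv,z))
E
```

```text
frontL [-32.1 -11.9  20. ]
frontR [-32.   26.9  20. ]
heelL [ 20.2 -19.9  20. ]
heelR [20.8 35.4 20. ]
sideL [-19.6 -20.   20. ]
sideR [-19.3  34.6  20. ]
jawtopback L [ 31.3 -12.6  17. ]
jawR [31.6 21.1 17. ]
endtopL [ 53.3 -12.6  14. ]
endtopR [53.7 19.3 14. ]
lipL [-36.5 -12.   -0. ]
lipR [-36.4  21.3  -0. ]
```

```bash
python3 - <<'E'
from mv import *
o0=np.array([656,217,110.]);Rs=seatR(-.06)
for z in(70,9):delta(o0+Rs@np.array([-1.8,7.6,z]),toolR(Rs))
E
```

```text
lin [-0.119, 0.193, 2.287] turn [0.254, -0.003, 0.068] t 1.75
lin [-0.119, 0.139, 4.319] turn [0.254, -0.003, 0.068] t 1.75
```

Call:
{"api": "jog_arm", "payload": {
  "motion": [
    {"claw":1,"linear":[-0.12,0.19,1.2],"turn":[0.25,0,0.07]},
    {"claw":1,"linear":[-0.12,0.19,2.3],"turn":[0.25,0,0.07]},
    {"claw":1,"linear":[-0.12,0.16,3.2],"turn":[0.25,0,0.07]},
    {"claw":1,"linear":[-0.12,0.14,3.9],"turn":[0.25,0,0.07]},
    {"claw":1,"linear":[-0.12,0.14,4.32],"turn":[0.25,0,0.07]},
    {"claw":1,"linear":[-0.12,0.14,4.32],"turn":[0.25,0,0.07]},
    {"claw":1,"linear":[-0.12,0.14,4.32],"turn":[0.25,0,0.07]},
    {"claw":1,"linear":[-0.12,0.14,4.32],"turn":[0.25,0,0.07]}
  ]
}}

```text
clock: 2.55
eef_pos: [652.1, 223.6, 118.4]
eef_rot: [0.031, 0.98, -0.006, 0.199]
contact_force: [-0.9, -0.4, 0.3]
width: 85.6
```

```bash
python3 - <<'E'
from h import *
from station import vision,arm
c=vision.capture("wrist");pickle.dump(c,open("w2.pkl","wb"))
cv2.imwrite("pics/w2.png",cv2.resize(c["color"][:,:,::-1],(640,480),interpolation=cv2.INTER_CUBIC))
from mv import *
o0=np.array([656,217,110.]);Rs=seatR(-.06);delta(o0+Rs@np.array([-1.8,7.6,9]),toolR(Rs))
E
```

```text
lin [0.041, 0.042, 0.015] turn [-0.001, 0.009, -0.022] t 2.6
```

View pics/w2.png

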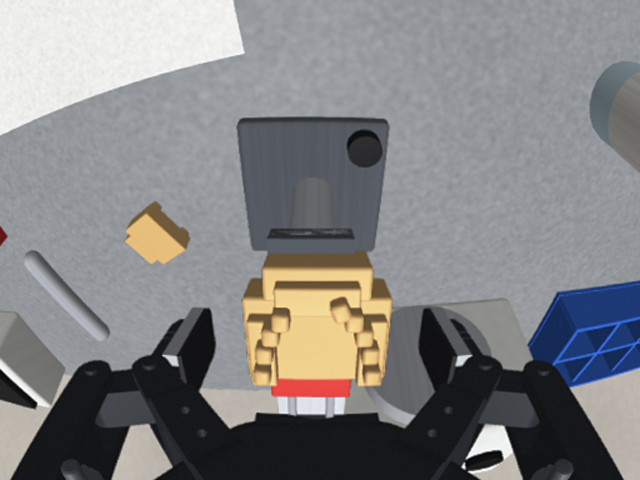

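The cast is centred between the fingers: midline at column 317, cast centre at 317.5, in the 640-wide view. Closing.

Call:
{"api": "jog_arm", "payload": {
  "motion": [
    {"claw":0,"linear":[0,0,0],"turn":[0,0,0]},
    {"claw":0,"linear":[0,0,0],"turn":[0,0,0]},
    {"claw":0,"linear":[0,0,0],"turn":[0,0,0]},
    {"claw":0,"linear":[0,0,0],"turn":[0,0,0]},
    {"claw":0,"linear":[0,0,0],"turn":[0,0,0]},
    {"claw":0,"linear":[0,0,0],"turn":[0,0,0]},
    {"claw":0,"linear":[0,0,0],"turn":[0,0,0]},
    {"claw":0,"linear":[0,0,0],"turn":[0,0,0]}
  ]
}}

```text
clock: 3.4
eef_pos: [652.0, 223.4, 118.3]
eef_rot: [0.031, 0.98, -0.006, 0.199]
contact_force: [-3.4, 0.4, 5.9]
width: 54.7
```

```bash
python3 - <<'E'
from h import *; from mv import *
# bed height: lip width / end in two views (w1 800px coords, w2 640px coords) triangulate
a=load("w1.pkl");b=load("w2.pkl")
def tr(ua,ub):
    o1,d1=fray(a,np.array(ua)*.64);o2,d2=fray(b,np.array(ub)*.8)
    s=np.linalg.lstsq(np.c_[d1,-d2],o2-o1,rcond=None)[0];p,q=o1+s[0]*d1,o2+s[1]*d2
    return ((p+q)/2).round(1),round(np.linalg.norm(p-q),1),(seatR(-.06).T@((p+q)/2-[656,217,110])).round(1)
print("lipL",tr((369,239),(270,230)),"lipR",tr((425,239),(354,229)))
print("front",tr((368,254),(263,254)),tr((438,254),(372,253)))
print("heel",tr((356,342),(245,386)),tr((450,342),(390,386)))
print("foot",tr((336,159),(238,120)),tr((454,160),(388,121)))
print("jawback",tr((369,357),(272,396)),tr((425,357),(350,396)))
print(arm.sense()["width"])
E
```

```text
lipL (array([624.9, 206. ,  89.1]), np.float64(1.0), array([-36.1, -12.9,  -7.4])) lipR (array([631.4, 241.2,  82.5]), np.float64(0.7), array([-34.7,  22.7, -15.2]))
front (array([624.5, 205.3, 105.2]), np.float64(2.2), array([-30.2, -13.6,   7.6])) (array([633.8, 247.9,  96.2]), np.float64(0.4), array([-27.5,  29.6,  -3.3]))
heel (array([655.9, 196.9, 145.5]), np.float64(2.2), array([ 14.8, -20.1,  32.3])) (array([661.3, 251.3, 144.1]), np.float64(1.2), array([16.3, 34.6, 30.2]))
foot (array([603.3, 181.5,  11.9]), np.float64(0.4), array([-84.7, -38.6, -70.7])) (array([616.5, 270.4,  -6.5]), np.float64(0.9), array([-84.6,  50.9, -90.7]))
jawback (array([675.1, 203.3, 140. ]), np.float64(0.5), array([ 30. , -12.6,  19.9])) (array([678.1, 236.7, 139.3]), np.float64(0.2), array([30.7, 21. , 18.8]))
54.66476325619183
```

Call:
{"api": "jog_arm", "payload": {
  "motion": [
    {"claw":0,"linear":[0,0,-0.2],"turn":[0,0,0]},
    {"claw":0,"linear":[0,0,-0.4],"turn":[0,0,0]},
    {"claw":0,"linear":[0,0,-0.7],"turn":[0,0,0]},
    {"claw":0,"linear":[0,0,-1.2],"turn":[0,0,0]},
    {"claw":0,"linear":[0,0,-2],"turn":[0,0,0]},
    {"claw":0,"linear":[0,0,-3],"turn":[0,0,0]},
    {"claw":0,"linear":[0,0,-3.5],"turn":[0,0,0]},
    {"claw":0,"linear":[0,0,-3.5],"turn":[0,0,0]}
  ]
}}

```text
clock: 4.2
eef_pos: [612.4, 226.4, 217.7]
eef_rot: [0.031, 0.979, -0.005, 0.201]
contact_force: [0.2, 0.1, -1.3]
width: 54.8
```

```bash
python3 - <<'E'
from mv import *
Rd=toolR(seatR(-.03,0));print(arm.sense()["width"],arm.sense()["contact_force"])
delta([608,-183,230],Rd)
from h import *
from station import vision
c=vision.capture("wrist");pickle.dump(c,open("w3.pkl","wb"))
E
```

```text
54.84868714396831 [ 0.19436921  0.13091141 -1.30748822]
lin [-0.829, -13.628, -0.144] turn [-0.03, 3.864, -0.312] t 4.2
```

Call:
{"api": "jog_arm", "payload": {
  "motion": [
    {"claw":0,"linear":[-0.83,-13.63,-0.6],"turn":[0,3.86,-0.3]},
    {"claw":0,"linear":[-0.83,-13.63,-0.6],"turn":[0,3.86,-0.3]},
    {"claw":0,"linear":[-0.83,-13.63,-0.6],"turn":[0,3.86,-0.3]},
    {"claw":0,"linear":[-0.83,-13.63,-0.6],"turn":[0,3.86,-0.3]},
    {"claw":0,"linear":[-0.83,-13.63,-0.6],"turn":[0,3.86,-0.3]},
    {"claw":0,"linear":[-0.83,-13.63,-0.6],"turn":[0,3.86,-0.3]},
    {"claw":0,"linear":[-0.83,-13.63,-0.6],"turn":[0,3.86,-0.3]},
    {"claw":0,"linear":[-0.83,-13.63,-0.15],"turn":[0,3.86,-0.3]}
  ]
}}

```text
clock: 5.05
eef_pos: [605.5, -156.1, 229.8]
eef_rot: [0.017, 1.0, -0.003, -0.002]
contact_force: [1.9, 0.6, -0.8]
width: 54.5
```

```bash
python3 - <<'E'
from mv import *
Rd=toolR(seatR(-.03,0));print(arm.sense()["width"],arm.sense()["eef_pos"])
delta([608,-183,150],Rd);delta([608,-183,38],Rd)
E
```

```text
54.541040494871645 [ 605.54261299 -156.11025985  229.83020683]
lin [-0.124, -0.875, 2.666] turn [-0.065, -0.045, -0.032] t 5.05
lin [-0.142, -0.849, 6.4] turn [-0.065, -0.045, -0.032] t 5.05
```

Call:
{"api": "jog_arm", "payload": {
  "motion": [
    {"claw":0,"linear":[0,0,0.5],"turn":[0,0,0]},
    {"claw":0,"linear":[0,0,1],"turn":[0,0,0]},
    {"claw":0,"linear":[0,0,1.5],"turn":[0,0,0]},
    {"claw":0,"linear":[0,0,2],"turn":[0,0,0]},
    {"claw":0,"linear":[0,0,2],"turn":[0,0,0]},
    {"claw":0,"linear":[0,0,2],"turn":[0,0,0]},
    {"claw":0,"linear":[0,0,2],"turn":[0,0,0]},
    {"claw":0,"linear":[0,0,2],"turn":[0,0,0]}
  ]
}}

```text
clock: 5.85
eef_pos: [605.9, -153.7, 171.1]
eef_rot: [0.016, 1.0, -0.003, -0.002]
contact_force: [0.5, -0.3, -0.5]
width: 54.6
```

```bash
python3 - <<'E'
from mv import *
Rd=toolR(seatR(-.03,0));print(arm.sense()["width"],arm.sense()["eef_pos"])
delta([608,-183,38],Rd)
E
```

```text
54.63418939581897 [ 605.90219683 -153.71746147  171.13318054]
lin [-0.117, -0.944, 4.444] turn [-0.064, -0.033, -0.022] t 5.85
```

Call:
{"api": "jog_arm", "payload": {
  "motion": [
    {"claw":0,"linear":[-0.12,-0.94,0.3],"turn":[0,0,0]},
    {"claw":0,"linear":[-0.12,-0.94,1.5],"turn":[0,0,0]},
    {"claw":0,"linear":[-0.12,-0.94,2.8],"turn":[0,0,0]},
    {"claw":0,"linear":[-0.12,-0.94,4.0],"turn":[0,0,0]},
    {"claw":0,"linear":[-0.12,-0.94,4.8],"turn":[0,0,0]},
    {"claw":0,"linear":[-0.12,-0.94,4.8],"turn":[0,0,0]},
    {"claw":1,"linear":[-0.12,-0.94,4.8],"turn":[0,0,0]},
    {"claw":1,"linear":[-0.12,-0.94,4.8],"turn":[0,0,0]}
  ]
}}

```text
clock: 6.65
eef_pos: [609.2, -183.0, 28.8]
eef_rot: [0.016, 1.0, -0.004, -0.0]
contact_force: [-0.3, -1.0, 0.2]
width: 80.8
```

Call:
{"api": "jog_arm", "payload": {
  "motion": [
    {"claw":1,"linear":[0,0,0],"turn":[0,0,0]},
    {"claw":1,"linear":[0,0,0],"turn":[0,0,0]},
    {"claw":1,"linear":[0,0,0],"turn":[0,0,0]},
    {"claw":1,"linear":[0,0,-1.5],"turn":[0,0,0]},
    {"claw":1,"linear":[0,0,-3],"turn":[0,0,0]},
    {"claw":1,"linear":[0,0,-4.5],"turn":[0,0,0]},
    {"claw":1,"linear":[0,0,-6],"turn":[0,0,0]},
    {"claw":1,"linear":[0,0,-6],"turn":[0,0,0]}
  ]
}}

```text
clock: 7.45
eef_pos: [612.5, -182.2, 214.0]
eef_rot: [0.016, 1.0, -0.005, 0.004]
contact_force: [0.7, -0.1, 0.0]
width: 85.4
```

```bash
python3 - <<'E'
from h import *; from mv import *
from station import vision
c=vision.capture("wrist");pickle.dump(c,open("w4.pkl","wb"))
m=mask(c,10,22,90,60);print("tan",blobs(m,150)); print(fplane(c,[b for b in blobs(m,150)][0][1],[0,0,30],[0,0,1]))
s=arm.sense();print(s["eef_pos"],s["width"])
c=vision.capture("top");print("tan top",[(b,plane(c,b[1],30).round(0)) for b in blobs(mask(c,10,22,110,60),50)])
Rd=toolR(Ro.from_euler('z',.27).as_matrix())
delta([440,-156,200],Rd)
E
```

```text
tan [([47, 76, 36, 101, 1213], [63.4, 125.0]), ([230, 139, 50, 46, 2067], [254.4, 162.9]), ([285, 180, 27, 27, 399], [298.2, 192.9]), ([443, 198, 27, 33, 620], [456.0, 214.2])]
[ 540.97105697 -415.84207253   30.        ]
[ 610.50443333 -182.03836919  210.71476952] 85.42305663538214
tan top [(([220, 163, 12, 9, 61], [225.6, 166.8]), array([680., 104.,  30.])), (([302, 181, 14, 14, 156], [308.9, 186.8]), array([ 602., -184.,   30.]))]
lin [5.651, 0.683, 0.281] turn [-0.067, -0.029, -2.888] t 7.55
```

Tan cast is in the box, at about (602,-184) in the top view. Next, the mint cast.

Call:
{"api": "jog_arm", "payload": {
  "motion": [
    {"claw":1,"linear":[5.65,0.68,0.3],"turn":[-0.07,0,-2.89]},
    {"claw":1,"linear":[5.65,0.68,0.3],"turn":[-0.07,0,-2.89]},
    {"claw":1,"linear":[5.65,0.68,0.3],"turn":[-0.07,0,-2.89]},
    {"claw":1,"linear":[5.65,0.68,0.3],"turn":[-0.07,0,-2.89]},
    {"claw":1,"linear":[5.65,0.68,0.3],"turn":[-0.07,0,-2.89]},
    {"claw":1,"linear":[5.65,0.68,0.3],"turn":[-0.07,0,-2.89]},
    {"claw":1,"linear":[5.65,0.68,0.3],"turn":[-0.07,0,-2.89]},
    {"claw":1,"linear":[5.65,0.68,0.3],"turn":[-0.07,0,-2.89]}
  ]
}}

```text
clock: 8.35
eef_pos: [440.6, -155.8, 198.0]
eef_rot: [-0.135, 0.991, 0.001, -0.003]
contact_force: [0.1, 0.0, -0.7]
width: 85.5
```

```bash
python3 - <<'E'
from h import *; from mv import *
from station import vision
c=vision.capture("wrist");pickle.dump(c,open("w5.pkl","wb"))
s=arm.sense();print(s["eef_pos"],s["eef_rot"])
m=mask(c,80,100,50,60);print(blobs(m,100))
n,l,st,ce=cv2.connectedComponentsWithStats(m);i=1+np.argmax(st[1:,4]);ys,xs=np.where(l==i)
P=np.array([fplane(c,(x,y),[0,0,20],np.array([0,0,1.]))[:2] for x,y in zip(xs,ys)]);print(cv2.minAreaRect(P.astype(np.float32)))
x0,y0=int(ce[i][0])-64,int(ce[i][1])-48;x0,y0=max(x0,0),max(y0,0);print("crop",x0,y0)
cv2.imwrite("pics/w5.png",cv2.resize(c["color"][y0:y0+96,x0:x0+128,::-1],(768,576),interpolation=cv2.INTER_CUBIC))
E
```

```text
[ 440.38653346 -155.75062221  197.98139113] [-0.13493918  0.99084972  0.00112089 -0.00264489]
[([228, 147, 52, 47, 2228], [253.4, 171.2])]
((434.2052307128906, -157.04832458496094), (50.86037826538086, 55.229286193847656), 15.524026870727539)
crop 189 123
```

View pics/w5.png

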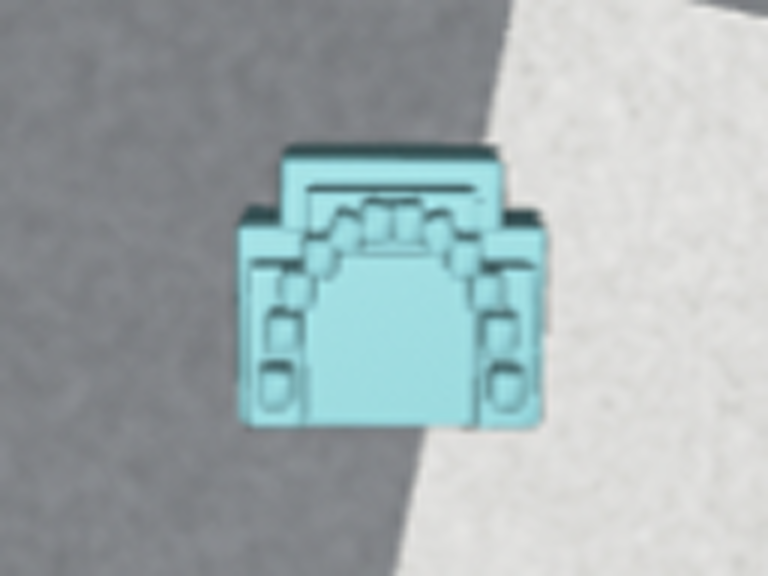

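The mint cast is whole, front at the image top and aligned with the tool. In the crop, the front edge is at row 157, columns 285–500, and the heel edge is at row 425, columns 240–543.

```bash
python3 - <<'E'
from h import *; from mv import *
c=load("w5.pkl");f=lambda p:fplane(c,np.array([189,123])+np.array(p)/6.,[0,0,20],np.array([0,0,1.]))
fl,fr,hl,hr,sl,sr=map(f,((284,157),(500,157),(240,425),(543,425),(239,228),(545,228)))
print(fl,fr,hl,hr,sl,sr);print(np.linalg.norm(fl-fr),np.linalg.norm(hl-hr),np.linalg.norm((fl+fr-hl-hr)/2))
F,H=(fl+fr)/2,(hl+hr)/2;ax=(H-F)[:2];yw=np.arctan2(ax[1],ax[0]);y2=[np.arctan2(-(b-a)[0],(b-a)[1]) for a,b in((fl,fr),(hl,hr),(sl,sr))];print("yaw",yw,y2)
yaw=np.mean(y2);C=(F+H)/2;print("C",C,yaw)
G=C+4*np.array([np.cos(yaw),np.sin(yaw),0]);Rd=toolR(Ro.from_euler('z',yaw).as_matrix())
for z in(70,12):delta([G[0],G[1],z],Rd)
E
```

```text
[ 416.76832285 -180.61174999   20.        ] [ 406.54405869 -143.89936442   20.        ] [ 466.8015542  -175.80919797   20.        ] [ 451.91751267 -122.21926914   20.        ] [ 431.25035138 -185.07953332   20.        ] [ 416.63280444 -132.55530977   20.        ]
38.10951103304854 55.618478626906246 49.50698489334194
yaw 0.27075991782432496 [np.float64(0.27161379429659427), np.float64(0.2709113400332318), np.float64(0.27143257996141434)]
C [ 435.5078621  -155.63489538   20.        ] 0.27131923809708014
lin [0.001, 0.035, 4.266] turn [0.028, -0.047, -0.006] t 8.4
lin [-0.008, 0.029, 6.2] turn [0.028, -0.047, -0.006] t 8.4
```

Call:
{"api": "jog_arm", "payload": {
  "motion": [
    {"claw":1,"linear":[0,0.03,1.5],"turn":[0.03,-0.05,0]},
    {"claw":1,"linear":[0,0.03,3],"turn":[0.03,-0.05,0]},
    {"claw":1,"linear":[0,0.03,4.5],"turn":[0.03,-0.05,0]},
    {"claw":1,"linear":[0,0.03,5.5],"turn":[0.03,-0.05,0]},
    {"claw":1,"linear":[0,0.03,6],"turn":[0.03,-0.05,0]},
    {"claw":1,"linear":[0,0.03,6.2],"turn":[0.03,-0.05,0]},
    {"claw":1,"linear":[0,0.03,6.2],"turn":[0.03,-0.05,0]},
    {"claw":1,"linear":[0,0.03,6.2],"turn":[0.03,-0.05,0]}
  ]
}}

```text
clock: 9.2
eef_pos: [438.7, -154.7, 12.1]
eef_rot: [-0.135, 0.991, -0.0, 0.0]
contact_force: [-0.5, -0.2, -0.3]
width: 86.0
```

Call:
{"api": "jog_arm", "payload": {
  "motion": [
    {"claw":0,"linear":[0,0,0],"turn":[0,0,0]},
    {"claw":0,"linear":[0,0,0],"turn":[0,0,0]},
    {"claw":0,"linear":[0,0,0],"turn":[0,0,0]},
    {"claw":0,"linear":[0,0,0],"turn":[0,0,0]},
    {"claw":0,"linear":[0,0,0],"turn":[0,0,0]},
    {"claw":0,"linear":[0,0,0],"turn":[0,0,0]},
    {"claw":0,"linear":[0,0,0],"turn":[0,0,0]},
    {"claw":0,"linear":[0,0,0],"turn":[0,0,0]}
  ]
}}

```text
clock: 10.0
eef_pos: [438.6, -155.0, 13.3]
eef_rot: [-0.135, 0.991, -0.001, 0.001]
contact_force: [-1.1, -0.1, 7.0]
width: 54.5
```

```bash
python3 - <<'E'
from mv import *
s=arm.sense();print(s);R0=Ro.from_quat(s["eef_rot"]).as_matrix()
print("grip in cast frame(xyz, TCP):",(Ro.from_euler('z',-.2713).as_matrix()@(s["eef_pos"]-[435.5,-155.6,0])).round(2), "tool axes in cast\n",(Ro.from_euler('z',-.2713).as_matrix()@R0).round(4))
o0=np.array([656,217,110.]);Rs=seatR(-.06);T=toolR(Rs)
delta(o0+Rs@np.array([-1.8,4.4,130]),T)
E
```

```text
{'clock': 10.0, 'qpos': array([ 0.41608076,  0.79161477, -0.20243883,  2.17285976,  0.66744172,
        0.23453876,  1.46008511]), 'dq': array([-0.00044958, -0.00149573,  0.00035575, -0.00010927, -0.00193078,
       -0.00084193,  0.00055525]), 'effort': array([-5.93498186e-02, -4.59022772e+01, -1.63836446e+00, -4.36384186e+00,
        1.05243728e-01, -1.81690478e-01,  3.37797299e-02]), 'eef_pos': array([ 438.61410871, -154.97057025,   13.28520294]), 'eef_rot': array([-1.34671377e-01,  9.90889775e-01, -7.47982759e-04,  7.16728051e-04]), 'contact_force': array([-1.07073947, -0.13751671,  7.04933885]), 'ft_torque': array([ 0.16277951,  0.16249138, -0.06785017]), 'width': 54.45771463977611}
grip in cast frame(xyz, TCP): [ 3.17 -0.23 13.29] tool axes in cast
 [[-1.      0.0011  0.0012]
 [ 0.0011  1.     -0.0017]
 [-0.0012 -0.0017 -1.    ]]
lin [-8.7, 10.707, -7.199] turn [0.617, -3.771, 3.113] t 10.0
```

Call:
{"api": "jog_arm", "payload": {
  "motion": [
    {"claw":0,"linear":[0,0,-0.5],"turn":[0,0,0]},
    {"claw":0,"linear":[0,0,-1.5],"turn":[0,0,0]},
    {"claw":0,"linear":[0,0,-3],"turn":[0,0,0]},
    {"claw":0,"linear":[0,0,-4.5],"turn":[0,0,0]},
    {"claw":0,"linear":[0,0,-6],"turn":[0,0,0]},
    {"claw":0,"linear":[0,0,-7],"turn":[0,0,0]},
    {"claw":0,"linear":[0,0,-7],"turn":[0,0,0]},
    {"claw":0,"linear":[0,0,-7],"turn":[0,0,0]}
  ]
}}

```text
clock: 10.8
eef_pos: [437.8, -155.0, 222.7]
eef_rot: [-0.134, 0.991, -0.001, 0.0]
contact_force: [-0.2, -0.4, -1.7]
width: 54.3
```

```bash
python3 - <<'E'
from mv import *
s=arm.sense();print(s["eef_pos"],s["width"],s["contact_force"])
o0=np.array([656,217,110.]);Rs=seatR(-.06);T=toolR(Rs)
delta(o0+Rs@np.array([-1.8,4.4,130]),T)
E
```

```text
[ 437.77560529 -155.0089002   222.69429734] 54.328908192575206 [-0.23311137 -0.44583103 -1.65799633]
lin [-8.715, 10.716, -0.227] turn [0.614, -3.778, 3.11] t 10.8
```

Call:
{"api": "jog_arm", "payload": {
  "motion": [
    {"claw":0,"linear":[-8.7,10.7,-0.8],"turn":[0.61,-3.78,3.11]},
    {"claw":0,"linear":[-8.7,10.7,-0.8],"turn":[0.61,-3.78,3.11]},
    {"claw":0,"linear":[-8.7,10.7,-0.8],"turn":[0.61,-3.78,3.11]},
    {"claw":0,"linear":[-8.7,10.7,-0.8],"turn":[0.61,-3.78,3.11]},
    {"claw":0,"linear":[-8.7,10.7,-0.8],"turn":[0.61,-3.78,3.11]},
    {"claw":0,"linear":[-8.7,10.7,-0.8],"turn":[0.61,-3.78,3.11]},
    {"claw":0,"linear":[-8.7,10.7,-0.8],"turn":[0.61,-3.78,3.11]},
    {"claw":0,"linear":[-8.7,10.7,-0.8],"turn":[0.61,-3.78,3.11]}
  ]
}}

```text
clock: 11.6
eef_pos: [578.5, 168.2, 240.0]
eef_rot: [0.028, 0.98, -0.006, 0.196]
contact_force: [1.7, -0.4, -1.2]
width: 54.4
```

```bash
python3 - <<'E'
from mv import *
s=arm.sense();print(s["eef_pos"],s["width"],s["contact_force"])
o0=np.array([656,217,110.]);Rs=seatR(-.06);T=toolR(Rs)
delta(o0+Rs@np.array([-1.8,4.4,110]),T)
E
```

```text
[578.46744819 168.17494369 239.95784838] 54.39702155839166 [ 1.73685157 -0.38996806 -1.22967216]
lin [-0.549, 1.926, 1.287] turn [-0.004, -0.042, 0.02] t 11.6
```

Call:
{"api": "jog_arm", "payload": {
  "motion": [
    {"claw":0,"linear":[-1.9,1.93,0.6],"turn":[0,-0.04,0]},
    {"claw":0,"linear":[-1.9,1.93,0.6],"turn":[0,-0.04,0]},
    {"claw":0,"linear":[-1.9,1.93,0.6],"turn":[0,-0.04,0]},
    {"claw":0,"linear":[-1.9,1.93,0.6],"turn":[0,-0.04,0]},
    {"claw":0,"linear":[-1.9,1.93,0.6],"turn":[0,-0.04,0]},
    {"claw":0,"linear":[-1.9,1.93,0.6],"turn":[0,-0.04,0]},
    {"claw":0,"linear":[-1.9,1.93,0.6],"turn":[0,-0.04,0]},
    {"claw":0,"linear":[-1.9,1.93,0.6],"turn":[0,-0.04,0]}
  ]
}}

```text
clock: 12.4
eef_pos: [642.2, 220.1, 247.9]
eef_rot: [0.029, 0.979, -0.005, 0.2]
contact_force: [0.3, 0.8, -1.7]
width: 54.4
```

```bash
python3 - <<'E'
from h import *; from mv import *
from station import vision
c=vision.capture("wrist");pickle.dump(c,open("w6.pkl","wb"))
s=arm.sense();print(s["eef_pos"],s["eef_rot"])
u=fproj(c,[651,221.5,108]).round().astype(int);x0,y0=max(u[0]-64,0),max(u[1]-48,0);print("crop",x0,y0)
cv2.imwrite("pics/w6.png",cv2.resize(c["color"][y0:y0+96,x0:x0+128,::-1],(768,576),interpolation=cv2.INTER_CUBIC))
E
```

```text
[642.3010196  220.26561695 247.97618348] [ 0.02937127  0.97926448 -0.00533733  0.20037444]
crop 191 89
```

View pics/w6.png

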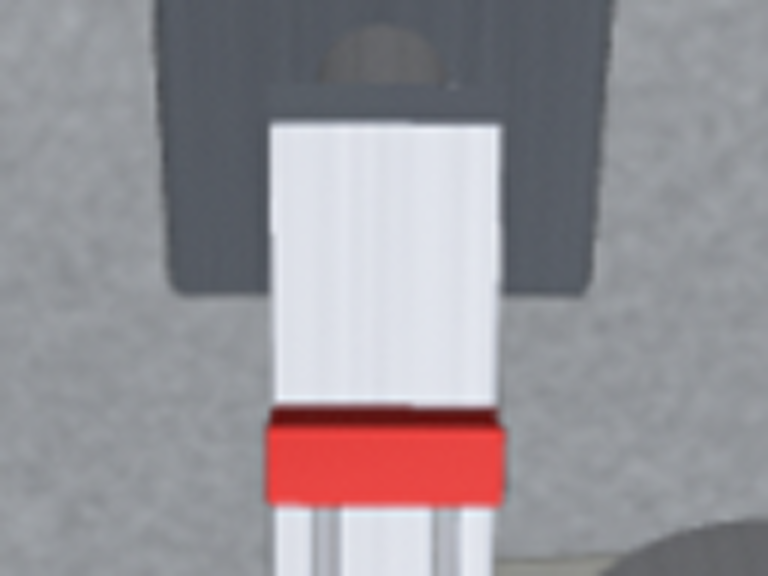

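The bare bed is clear in this crop: lip face at row 122 (columns 269–503), jaw foot at row 406 (273–498), jaw top edge at row 427 (267–505). I'll solve for the seat pose from these six known corners.

```bash
cat > fit.py <<'E'
from h import *; from mv import *
from scipy.optimize import least_squares
c=load("w6.pkl")
W=np.array([(-25,-17,5),(-25,17,5),(17,-17,0),(17,17,0),(17,-17,17),(17,17,17)],float)
U=np.array([191,89])-0.4+np.array([(269,122),(503,122),(273,406),(498,406),(267,427),(505,427)])/6.
r=lambda q:np.ravel([fproj(c,q[:3]+seatR(q[3])@w)-u for w,u in zip(W,U)])
s=least_squares(r,[651,221,108,-.06]);print(s.x.round(3),(s.fun.reshape(-1,2)*6).round(1).tolist())
J=np.linalg.inv(s.jac.T@s.jac);print("sd @.3px",(np.sqrt(np.diag(J))*.3).round(2))
E
python3 fit.py
```

```text
[ 6.49349e+02  2.21193e+02  1.10525e+02 -5.90000e-02] [[-2.1, 2.1], [1.9, 2.3], [-1.2, -1.6], [1.1, -1.5], [-2.0, -0.7], [2.3, -0.6]]
sd @.3px [0.54 0.11 0.9  0.  ]
```

```bash
cat > go.py <<'E'
from mv import *
import sys
S=np.array([649.3,221.2,110.5]);Rs=seatR(-.059);T=toolR(Rs)
s=arm.sense();R0=Ro.from_quat(s["eef_rot"]).as_matrix()
print("cast at",(Rs.T@(s["eef_pos"]-S)-[3.2,0.2,13.3]).round(2),"F seat",(Rs.T@s["contact_force"]).round(1),"width",round(s["width"],1))
for a in sys.argv[1:]:
    x,z=map(float,a.split(","));delta(S+Rs@np.array([x+3.2,.2,z+13.3]),T)
E
python3 go.py -12,40 -12,9
```

```text
cast at [ 43.95  -1.55 116.02] F seat [ 0.2  0.  -0.1] width 54.3
lin [1.874, 0.047, 2.527] turn [0.009, 0.035, -0.011] t 12.45
lin [1.878, 0.046, 3.561] turn [0.009, 0.035, -0.011] t 12.45
```

Call:
{"api": "jog_arm", "payload": {
  "motion": [
    {"claw":0,"linear":[0.9,0.05,0.5],"turn":[0,0.03,0]},
    {"claw":0,"linear":[1.87,0.05,1],"turn":[0,0.03,0]},
    {"claw":0,"linear":[1.87,0.05,1.5],"turn":[0,0.03,0]},
    {"claw":0,"linear":[1.87,0.05,2],"turn":[0,0.03,0]},
    {"claw":0,"linear":[1.87,0.05,2.5],"turn":[0,0.03,0]},
    {"claw":0,"linear":[1.87,0.05,2.5],"turn":[0,0.03,0]},
    {"claw":0,"linear":[1.87,0.05,2.5],"turn":[0,0.03,0]},
    {"claw":0,"linear":[1.87,0.05,2.5],"turn":[0,0.03,0]}
  ]
}}

```text
clock: 13.25
eef_pos: [621.0, 223.8, 157.4]
eef_rot: [0.029, 0.979, -0.005, 0.199]
contact_force: [0.0, 0.1, -1.1]
width: 54.5
```

```bash
python3 go.py -12,9; python3 - <<'E'
from h import *
from station import vision
c=vision.capture("wrist");pickle.dump(c,open("w7.pkl","wb"))
cv2.imwrite("pics/w7.png",cv2.resize(c["color"][60:300,96:416,::-1],(800,600),interpolation=cv2.INTER_CUBIC))
E
```

```text
cast at [-11.11   0.68  40.94] F seat [-0.4  0.1 -1. ] width 54.5
lin [0.031, -0.025, 1.065] turn [0.017, 0.012, -0.014] t 13.25
```

View pics/w7.png

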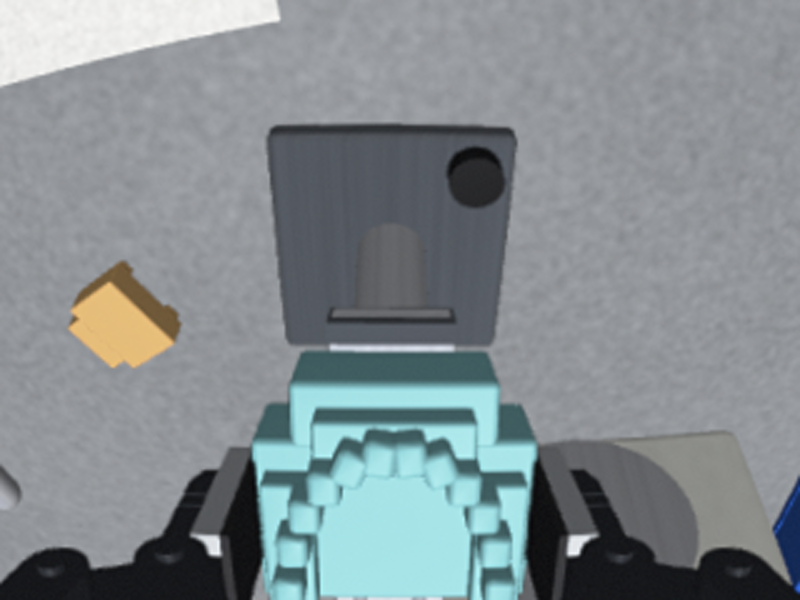

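The cast is held square, with its front lower edge at row 352 (columns 300–491) and the lip behind it at row 315 (329–455). I'll check the in-hand pose against this before descending.

```bash
python3 - <<'E'
from h import *; from mv import *
c=load("w7.pkl");s=arm.sense();R=Ro.from_quat(s["eef_rot"]).as_matrix();p=s["eef_pos"]
k=lambda q:((fproj(c,q)-[96,60]+.3)*2.5).round(1)
print("front bottom",[k(p+R@np.array([28.2,y-.2,13.3])) for y in(-20,20)],"front top",[k(p+R@np.array([28.2,y-.2,-6.7])) for y in(-20,20)])
print("x+1:",k(p+R@np.array([29.2,20,13.3])),"z+1",k(p+R@np.array([28.2,20,14.3])))
S=np.array([649.3,221.2,110.5]);Rs=seatR(-.059);print("lip",[k(S+Rs@np.array([-25,y,5])) for y in(-17,17)],[k(S+Rs@np.array([-31,y,5])) for y in(-17,17)])
E
```

```text
front bottom [array([298. , 349.9]), array([488.7, 350.1])] front top [array([284.9, 384.5]), array([501.6, 384.8])]
x+1: [489.9 345.6] z+1 [489.1 348.6]
lip [array([324.8, 346.2]), array([455.5, 346.1])] [array([324.1, 324.1]), array([456.1, 324. ])]
```

Predicted and seen edges agree within about 0.5 mm. Descending to 8–9 mm above the bed.

Call:
{"api": "jog_arm", "payload": {
  "motion": [
    {"claw":0,"linear":[0.03,-0.02,0.2],"turn":[0.02,0.01,-0.01]},
    {"claw":0,"linear":[0.03,-0.02,0.4],"turn":[0.02,0.01,-0.01]},
    {"claw":0,"linear":[0.03,-0.02,0.6],"turn":[0.02,0.01,-0.01]},
    {"claw":0,"linear":[0.03,-0.02,0.8],"turn":[0.02,0.01,-0.01]},
    {"claw":0,"linear":[0.03,-0.02,0.95],"turn":[0.02,0.01,-0.01]},
    {"claw":0,"linear":[0.03,-0.02,1.07],"turn":[0.02,0.01,-0.01]},
    {"claw":0,"linear":[0.03,-0.02,1.07],"turn":[0.02,0.01,-0.01]},
    {"claw":0,"linear":[0.03,-0.02,1.07],"turn":[0.02,0.01,-0.01]}
  ]
}}

```text
clock: 14.1
eef_pos: [632.0, 222.4, 126.7]
eef_rot: [0.029, 0.98, -0.006, 0.198]
contact_force: [-0.1, 0.6, -1.1]
width: 54.2
```

```bash
python3 go.py 2,9 2,8
```

```text
cast at [-12.81  -0.03   8.37] F seat [-0.6  0.6 -0.9] width 54.2
lin [-0.494, 0.001, -0.021] turn [-0.01, -0.008, 0.003] t 14.1
lin [-0.494, 0.001, 0.012] turn [-0.01, -0.008, 0.003] t 14.1
```

Call:
{"api": "jog_arm", "payload": {
  "motion": [
    {"claw":0,"linear":[-0.08,0,0],"turn":[0,0,0]},
    {"claw":0,"linear":[-0.15,0,0],"turn":[0,0,0]},
    {"claw":0,"linear":[-0.22,0,0],"turn":[0,0,0]},
    {"claw":0,"linear":[-0.3,0,0],"turn":[0,0,0]},
    {"claw":0,"linear":[-0.38,0,0],"turn":[0,0,0]},
    {"claw":0,"linear":[-0.45,0,0],"turn":[0,0,0]},
    {"claw":0,"linear":[-0.5,0,0],"turn":[0,0,0]},
    {"claw":0,"linear":[-0.5,0,0],"turn":[0,0,0]}
  ]
}}

```text
clock: 14.9
eef_pos: [644.2, 221.6, 131.7]
eef_rot: [0.029, 0.98, -0.007, 0.197]
contact_force: [-5.9, 0.4, -0.7]
width: 54.4
```

```bash
python3 go.py 2,8 2,1; python3 - <<'E'
from h import *
from station import vision
c=vision.capture("wrist");pickle.dump(c,open("w8.pkl","wb"))
cv2.imwrite("pics/w8.png",cv2.resize(c["color"][110:260,156:356,::-1],(800,600),interpolation=cv2.INTER_CUBIC))
E
```

```text
cast at [ 0.35 -0.07  8.24] F seat [-5.7  0.1  1.7] width 54.4
lin [-0.055, 0.002, 0.008] turn [-0.014, -0.036, 0.005] t 14.9
lin [-0.056, 0.003, 0.241] turn [-0.014, -0.036, 0.005] t 14.9
```

View pics/w8.png

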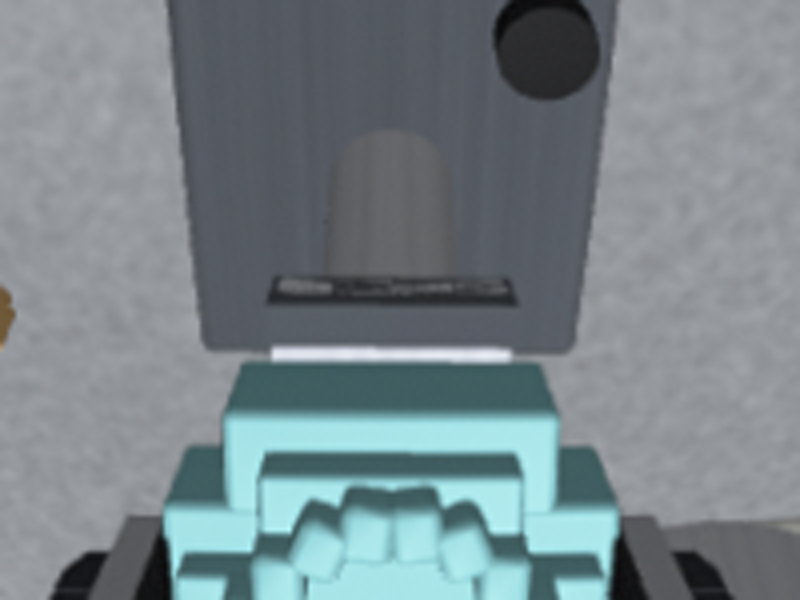

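Force along the slope is -5.7 N, which matches the jaw being held about 8 mm back. The picture shows the front end just past the lip. I'll push 2 mm more, then lower.

Call:
{"api": "jog_arm", "payload": {
  "motion": [
    {"claw":0,"linear":[-0.07,0,0],"turn":[0,-0.03,0]},
    {"claw":0,"linear":[-0.07,0,0.03],"turn":[0,-0.03,0]},
    {"claw":0,"linear":[-0.07,0,0.06],"turn":[0,-0.03,0]},
    {"claw":0,"linear":[-0.07,0,0.1],"turn":[0,-0.03,0]},
    {"claw":0,"linear":[-0.07,0,0.14],"turn":[0,-0.03,0]},
    {"claw":0,"linear":[-0.07,0,0.18],"turn":[0,-0.03,0]},
    {"claw":0,"linear":[-0.07,0,0.21],"turn":[0,-0.03,0]},
    {"claw":0,"linear":[-0.07,0,0.21],"turn":[0,-0.03,0]}
  ]
}}

```text
clock: 15.75
eef_pos: [648.1, 221.2, 126.3]
eef_rot: [0.029, 0.98, -0.007, 0.198]
contact_force: [-7.0, 1.5, -1.4]
width: 54.2
```

```bash
python3 go.py 2,0
```

```text
cast at [ 1.8  -0.28  1.71] F seat [-7.1  1.1  1.5] width 54.2
lin [-0.007, 0.01, 0.057] turn [-0.02, -0.014, 0.008] t 15.75
```

Call:
{"api": "jog_arm", "payload": {
  "motion": [
    {"claw":0,"linear":[0,0,0.01],"turn":[0,0,0]},
    {"claw":0,"linear":[0,0,0.02],"turn":[0,0,0]},
    {"claw":0,"linear":[0,0,0.03],"turn":[0,0,0]},
    {"claw":0,"linear":[0,0,0.04],"turn":[0,0,0]},
    {"claw":0,"linear":[0,0,0.05],"turn":[0,0,0]},
    {"claw":0,"linear":[0,0,0.05],"turn":[0,0,0]},
    {"claw":0,"linear":[0,0,0.05],"turn":[0,0,0]},
    {"claw":0,"linear":[0,0,0.05],"turn":[0,0,0]}
  ]
}}

```text
clock: 16.55
eef_pos: [648.6, 221.2, 125.0]
eef_rot: [0.029, 0.98, -0.007, 0.198]
contact_force: [-7.2, 0.7, -1.2]
width: 54.0
```

```bash
python3 go.py 2,0
```

```text
cast at [ 1.85 -0.27  0.33] F seat [-7.1  0.2  1.7] width 54.0
lin [-0.005, 0.009, 0.011] turn [-0.02, -0.013, 0.007] t 16.55
```

Call:
{"api": "jog_arm", "payload": {
  "motion": [
    {"claw":0,"linear":[0,0,0.01],"turn":[0,0,0]},
    {"claw":0,"linear":[0,0,0.02],"turn":[0,0,0]},
    {"claw":0,"linear":[0,0,0.03],"turn":[0,0,0]},
    {"claw":0,"linear":[0,0,0.04],"turn":[0,0,0]},
    {"claw":0,"linear":[0,0,0.04],"turn":[0,0,0]},
    {"claw":0,"linear":[0,0,0.04],"turn":[0,0,0]},
    {"claw":0,"linear":[0,0,0.04],"turn":[0,0,0]},
    {"claw":0,"linear":[0,0,0.04],"turn":[0,0,0]}
  ]
}}

```text
clock: 17.35
eef_pos: [649.0, 221.2, 124.3]
eef_rot: [0.029, 0.98, -0.007, 0.198]
contact_force: [-8.3, 0.8, 2.4]
width: 54.4
```

```bash
python3 go.py 2,0
```

```text
cast at [ 1.88 -0.25 -0.46] F seat [-6.7  0.3  5.5] width 54.4
lin [-0.004, 0.008, -0.016] turn [-0.02, -0.011, 0.007] t 17.35
```

Contact with the bed is confirmed: the normal force rose by about 4 N with the cast at z≈0. Releasing.

Call:
{"api": "jog_arm", "payload": {
  "motion": [
    {"claw":0.9,"linear":[0,0,0],"turn":[0,0,0]},
    {"claw":1,"linear":[0,0,0],"turn":[0,0,0]},
    {"claw":1,"linear":[0,0,0],"turn":[0,0,0]},
    {"claw":1,"linear":[0,0,0],"turn":[0,0,0]},
    {"claw":1,"linear":[0,0,0],"turn":[0,0,0]},
    {"claw":1,"linear":[0,0,0],"turn":[0,0,0]},
    {"claw":1,"linear":[0,0,0],"turn":[0,0,0]},
    {"claw":1,"linear":[0,0,0],"turn":[0,0,0]}
  ]
}}

```text
clock: 18.15
eef_pos: [651.3, 221.3, 125.2]
eef_rot: [0.029, 0.979, -0.006, 0.2]
contact_force: [-0.5, -0.2, -0.4]
width: 85.1
```

Call:
{"api": "jog_arm", "payload": {
  "motion": [
    {"claw":1,"linear":[0,0,-0.5],"turn":[0,0,0]},
    {"claw":1,"linear":[0,0,-1],"turn":[0,0,0]},
    {"claw":1,"linear":[0,0,-1.7],"turn":[0,0,0]},
    {"claw":1,"linear":[0,0,-2.5],"turn":[0,0,0]},
    {"claw":1,"linear":[0,0,-3.3],"turn":[0,0,0]},
    {"claw":1,"linear":[0,0,-4],"turn":[0,0,0]},
    {"claw":1,"linear":[0,0,-4],"turn":[0,0,0]},
    {"claw":1,"linear":[0,0,-4],"turn":[0,0,0]}
  ]
}}

```text
clock: 18.95
eef_pos: [604.4, 224.2, 236.9]
eef_rot: [0.029, 0.979, -0.006, 0.201]
contact_force: [-0.4, -0.3, -0.5]
width: 85.4
```

```bash
python3 - <<'E'
from h import *
from mv import *
from station import vision
c=vision.capture("wrist");pickle.dump(c,open("w9.pkl","wb"))
S=np.array([649.3,221.2,110.5]);u=fproj(c,S).round().astype(int);x0,y0=u[0]-64,u[1]-48;print("crop",x0,y0,arm.sense()["eef_pos"],arm.sense()["contact_force"])
cv2.imwrite("pics/w9.png",cv2.resize(c["color"][y0:y0+96,x0:x0+128,::-1],(768,576),interpolation=cv2.INTER_CUBIC))
Rs=seatR(-.059);k=lambda q:((fproj(c,S+Rs@np.array(q,float))-[x0,y0]+.4)*6).round(0).tolist()
for q in((-25,-20,20),(-25,20,20),(-25,-20,0),(-25,20,0),(-13,-28,20),(-13,28,20),(25,-28,20),(25,28,20),(25,-17,17),(25,17,17)):print(q,k(q))
E
```

```text
crop 189 130 [604.24412787 223.78318881 235.87068325] [-1.16358535  0.12114954 -0.72152901]
(-25, -20, 20) [244.0, 158.0]
(-25, 20, 20) [528.0, 159.0]
(-25, -20, 0) [255.0, 134.0]
(-25, 20, 0) [518.0, 135.0]
(-13, -28, 20) [190.0, 241.0]
(-13, 28, 20) [582.0, 242.0]
(25, -28, 20) [198.0, 490.0]
(25, 28, 20) [574.0, 490.0]
(25, -17, 17) [273.0, 483.0]
(25, 17, 17) [499.0, 483.0]
```

View pics/w9.png

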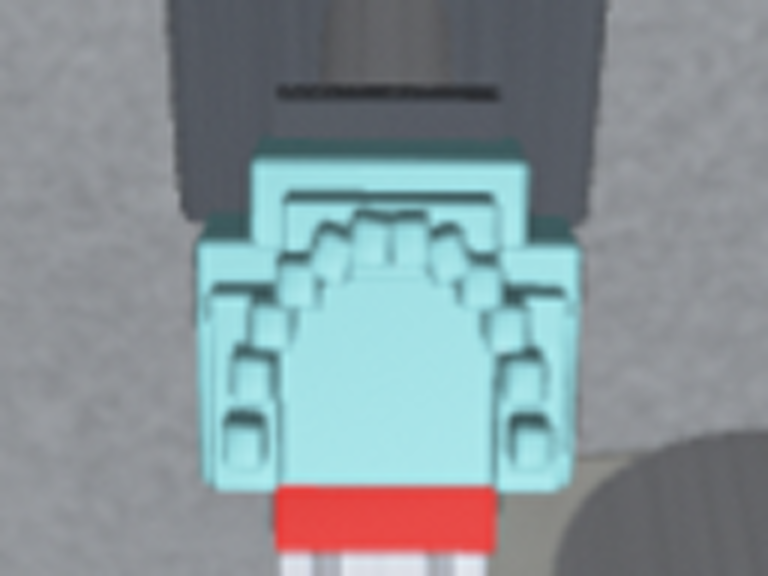

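The mint cast sits flat and square. Its front edge is at row 158 (predicted 158), its heel at row 490 (predicted 490), and its centre is within about 0.5 mm across. The jaw is against the heel. Handing in after a last check of the bystanders.

```bash
python3 - <<'E'
from h import *
from station import vision,arm
c=vision.capture("top");T=load("top0.pkl")
print("tan",[(b[1],plane(c,b[1],30).round(0)) for b in blobs(mask(c,10,22,110,60),50)])
d=(np.abs(c["color"].astype(int)-T["color"]).max(2)>60).astype(np.uint8)*255
print("changed",[b for b in blobs(d,25)])
print(arm.sense()["clock"],arm.job_done())
E
```

```text
tan [([225.4, 166.9], array([680., 105.,  30.])), ([308.2, 186.9], array([ 602., -181.,   30.]))]
changed [([165, 163, 32, 16, 296], [184.5, 170.4]), ([145, 172, 28, 14, 159], [158.5, 178.5]), ([300, 181, 17, 15, 197], [307.5, 187.3]), ([293, 228, 18, 16, 135], [301.9, 235.1]), ([176, 230, 31, 11, 100], [194.0, 233.7]), ([206, 241, 10, 24, 116], [209.4, 254.6]), ([156, 250, 15, 26, 146], [160.6, 261.7]), ([209, 268, 15, 23, 25], [215.7, 278.2]), ([24, 299, 34, 25, 505], [39.3, 313.0]), ([230, 316, 33, 64, 566], [242.6, 354.8]), ([166, 333, 8, 11, 41], [169.3, 337.2]), ([178, 343, 29, 33, 45], [191.2, 361.1]), ([254, 371, 14, 9, 53], [260.2, 374.8]), ([274, 375, 9, 9, 40], [277.8, 379.6]), ([285, 375, 8, 9, 47], [287.6, 380.1]), ([29, 379, 40, 5, 145], [47.6, 381.4])]
the job is handed in; nothing more can be done
19.05 None
```

The tan cast is in the scrap box and the mint cast is clamped on the stand. I handed the job in at 19.05 s of the 61 s allowed; no verdict is reported.

**Tan cast:** it lies in the box at about (602, -181) mm, within about 6 mm of the box centre, and is released.

**Mint cast:** I used it to push the jaw back. The slope force was about 6–7 N, which matches the jaw spring. I lowered it to soft contact with the bed, about 4 N, and released it.

**Last checks:**
- **Close wrist picture:** the cast's front and heel edges lie where they should along the slope, and it is about 0.5 mm off centre across. It looks flat and square, teeth down the slope, with the jaw against its heel. I did not measure the jaw value or the tilt directly.
- **Contact:** wrist force was back near zero and the gripper stood well clear of everything.
- **Bystanders:** I did not measure each one. The changed areas in the top view are mostly the casts and the arm. Two lie near the tub and the flask, and others fall on and beside the purple stand. I took these for the arm and its shadow but did not confirm it; every pass stayed high above them.

**Disagreements:** the top and wrist cameras differed by about 4 mm in y at the stand, so I relied on the wrist camera. An early slip in my rotation code tilted the first hover by 0.02 rad, and I corrected it before the first grasp.

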